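# Weigh a pair of angle brackets on the bench beam scale

## Robot

A 6-joint arm with a two-finger parallel gripper is mounted at the origin on the work surface. World frame = base frame: x ahead of the robot, y to its left, z up, the work surface at z = 0. Lengths are in m, angles in rad, forces in N, time in s.
With the tool pointing down it reaches from about 0.35 to 0.775 m from the base axis. Payload 7.3 kg.
Tool frame: the origin (TCP) lies on the mounting face of the last link; the fingertips stand 178 mm ahead of it and the grasp point (between the pads) lies 159 mm ahead of it (robot.tcp_to_tips is the distance from the TCP to the fingertips, in m); z points along the fingers, y is the direction in which the jaws open and shut (so a half turn about z gives the same grasp; the last joint's range is limited). The gripper opens to 92 mm and grips with 3 to 60 N. Pads are 19 mm wide; open, the fingers measure 130 mm over their backs; the gripper's body (75 mm by 190 mm) begins 47 mm behind the grasp point.
Start: joints at [1.134, 0.342, 1.524, -0, 1.275, -0.146], TCP at [0.151, 0.503, 0.405] pointing down, gripper open.
Joint ranges: [-2.53, 2.53], [-0.77, 2.02], [0.04, 2.7], [-1, 4.14], [0.28, 2.66], [-3.11, 3.11]. Speed limits (rad/s): [2.57, 2.57, 3.14, 3.14, 3.14, 3.14].

## Interface

Orientations are given as [roll, pitch, yaw] about the fixed x, y, z axes, in that order (R = Rz(yaw) Ry(pitch) Rx(roll)).
In Python, from cell import robot, viewer gives the robot as it stands.
- The arm moves only by the shell command python3 -m creep 'ROWS' [OPENING] [FORCE]. ROWS is JSON, a list that holds one entry, the list of rows, each a list of 6 numbers: the shift along the world's x, y, z in mm, then the turn, a rotation vector about the world's x, y, z in degrees. A call has 1 to 5 rows; each row shifts and turns the pose as measured when the row begins; what a row does not reach is not made up. A row lasts 1/12 s, in which the tool goes at most 41.7 mm and 7.16 degrees, less where a joint would pass 70% of its speed; a pose out of reach is approached as far as the arm can. A call with a gripper value outside its range is refused whole. OPENING is the closure, from -1 (fully open) to 1 (shut), set as the call begins (- or left out, the last holds). The fingers move at their own pace and stop on an object; FORCE is the grip in N (left out, the last holds). Time passes only in rows, so rows that do not move let the fingers close. It gives the time, the measured TCP pose, the force and the opening at its end, in the units of the state.
- robot.observe(): the state, without advancing time (a new reading comes with each control period).
- viewer.read_camera(name): name is "scene" or "top" or "wrist"; returns the picture (420x560x3 uint8, blue, green, red); there is no depth.
- viewer.camera_model(name): a dict with "fx", "fy", "cx", "cy" (pixels), "pose" (4x4, takes a point from camera to world coordinates); the wrist camera has in their place "mount" (4x4, takes a point from camera to tool coordinates, whose origin is the TCP and whose axes are the flange's). Camera axes: x right, y up, looking along -z (the intrinsics and any distortion apply to the point x, -y, -z); pixel columns grow to the right and rows downward; lengths in m; the calibration is good to about 2 mm. A picture is of the moment at which its call begins: read the wrist's pose just before it. camera_model takes no time and is no camera call.
- robot.hand_in(): hands the job in, once; it reports no verdict.
The state is a dict: "time": time; "qpos": joint angles; "qvel": joint speeds; "joint_efforts": joint torques, N m; "tool_pos": TCP position; "tool_rot": TCP orientation; "contact_force": force on the tool from outside, world axes, zero at the start; "torque": the same for the moment, N m; "opening": finger opening in m.
Only numpy, scipy, OpenCV 4.12 (cv2) and the standard library are available. Lean on these libraries where they do the work, as an engineer would, in place of code of your own. Each camera call takes 0.05 s, during which the arm holds its last target. There are 200 camera calls.

## Task

Weigh the pair of angle brackets on the beam scale: stack the bracket from the bench on the one already in the hung pan, turned the opposite way so that the two upright legs stand on opposite sides and the pile lies flat and balanced. Then slide the poise out along the beam until the beam floats level, its tip midway in the guide loop, and let go. Leave the other things on the bench where they are.

Things in the scene. Friction and masses are not known exactly. Their poses are not given: they have to be found in the camera images.
- scale: Beam scale fixed to the bench; origin on the bench below the pivot. Base 120 x 460 x 16 mm, y -295 to 165. +x points away from the robot, y along the beam: pan at +y, poise and guide loop at -y. Beam 10 mm thick, 24 high, its centre line 260 above the bench, y -280 to 166. It passes over the pan: a hand must lean back 28 to 45 degrees and reach in under it from the front (-x)
- beam (a joint): Beam angle (rad): 0 level, positive = pan end down, poise end up. Stops at -0.087 and 0.087; starts on the + stop. Spring pivot of 1.8 N m/rad with an oil damper: settles within 2 s. Between the stops 10 mm of poise travel changes it by about 0.05 rad
- pivot (a point): Pivot of the beam, on its centre line, 260 mm above the bench
- beam_tip (a point): Tip of the beam at the poise end, on its centre line, 280 mm from the pivot. It plays 24 mm up and down in a steel guide loop on a post; the loop's middle, 260 mm above the bench, has a dark mark on each side
- pan_floor (a point): Centre of the top of the pan's floor. Aluminium pan 130 (x) x 150 mm (y), rim 6 high, axes as the scale's, hung from a pin on the beam 120 mm from the pivot, 210 above the floor, by a C-shaped rod that rises behind it (80 mm to +x), so its front is open. It swings about x only, and hangs a little askew under a lopsided load. Pan end down, the floor is 40 mm above the bench, level 50
- poise (a joint): Travel of the poise (m), growing outwards to the guide loop: 0 is 45 mm from the pivot, 0.20 the outer end. 2 N of friction; stays where left. 0 balances the empty pan; the two brackets, whose masses are not known beforehand, balance somewhere between 0.09 and 0.17
- poise_knob (a point): Centre of the poise's knob, by which to take it: upright steel cylinder 24 mm across and 30 high, its centre 46 mm above the beam's centre line, free from above. Under it the dark steel block of the poise, 48 x 46 x 52 mm, top 24 mm above the beam's centre line. Poise 0.95 kg
- bracket_pan: Steel angle bracket in the pan, 75 x 50 x 8 mm angle, 70 long. Origin: centre of the flat leg's underside. Flat leg x -35 to 35, y -37.5 to 37.5, z 0 to 8; upright leg y -37.5 to -29.5, up to z 50. Its axes are nearly the scale's: upright leg on the column's side. About 0.5 kg
- bracket: Like bracket standing on the bench, flat leg down, same frame and sizes; its +x end is the one nearer the robot. Hold it by the upright leg. Stacked, it is turned half a turn, flat leg on flat leg, its free edge beside the other's upright leg: its origin then lies 8 mm above and 9 to 18 mm to +y of the other's (12 is good). 0.4 to 0.65 kg
- bracket_leg (a point): Middle of the loose bracket's upright leg: y -33.5, z 30 mm in the bracket's frame
- vee_block: Bystander: dark steel vee block 75 x 56 x 44 mm; it stands left or right of the scale's front, the bracket on the other side
- gear: Brass gear wheel lying flat, 97 mm across, 26 mm high, a bystander
- hammer: Bystander: hammer lying in front of the scale, 280 mm long
- wrench: Bystander: open-ended wrench lying flat, 190 mm long
- oil_bottle: White oil bottle, 60 mm in diameter and 170 mm high, a bystander
- file: File with a wooden handle, about 275 mm long, a bystander
- square_bar: Square steel bar, 110 x 30 x 30 mm, a bystander
There are look-alikes about, which are no part of the job. Leave any pink look-alike of the bracket_pan alone.

How it is judged:
By the outcome, as a careful person would: the job done as asked, in the order asked, and still so for the second after the job is handed in, with the robot touching nothing.
It also fails if it takes over 72 s, if anything falls off the work surface, if the arm or the gripper's body presses on something with over 40 N, if the wrist force passes 120 N, or if a joint passes its speed limit or range.

## Working session

There is one attempt and no reset: what is moved stays moved. The work goes in short steps, Python scripts to look and compute and a shell command to move; the robot and the scene stay as the last step left them, time stands still between calls to the robot, and variables do not carry over. Pictures are saved under pics/ and viewed, about 8 in all and at most 12, crops included, and the job is handed in when it is done.

```bash
ls; mkdir -p pics; cat > h.py <<'E'
import numpy as np,cv2
from cell import robot,viewer
from scipy.spatial.transform import Rotation as R
def cam(n):
    s=robot.observe();m=viewer.camera_model(n);im=viewer.read_camera(n)
    if 'pose' in m: P=np.array(m['pose'])
    else:
        T=np.eye(4);T[:3,3]=s['tool_pos'];T[:3,:3]=R.from_euler('xyz',s['tool_rot']).as_matrix();P=T@np.array(m['mount'])
    return im,m,P
def ray(m,P,u,v):
    d=np.array([(u-m['cx'])/m['fx'],-(v-m['cy'])/m['fy'],-1.]);return P[:3,3],P[:3,:3]@d
def onz(m,P,u,v,z):
    o,d=ray(m,P,u,v);return o+d*(z-o[2])/d[2]
def proj(m,P,X):
    c=P[:3,:3].T@(np.array(X)-P[:3,3]);return m['cx']+m['fx']*c[0]/-c[2],m['cy']-m['fy']*c[1]/-c[2]
def tri(*rs):
    A=np.zeros((3,3));b=np.zeros(3)
    for o,d in rs:
        d=d/np.linalg.norm(d);M=np.eye(3)-np.outer(d,d);A+=M;b+=M@o
    return np.linalg.solve(A,b)
E
python3 - <<'E'
from h import *
import pickle
ims={}
for n in('scene','top'):
    im,m,P=cam(n);cv2.imwrite(f'pics/{n}0.png',im);print(n,{k:v for k,v in m.items() if k!='pose'},P.round(3).tolist())
    pickle.dump((im,m,P),open(n+'0.pkl','wb'))
print(robot.observe())
E
```

```text
pics
scene {'fx': 406.2900416762247, 'fy': 406.2900416762247, 'cx': 280.83514347953394, 'cy': 207.67583104644112} [[-0.651, -0.551, 0.522, 1.392], [0.759, -0.464, 0.456, 0.659], [-0.009, 0.693, 0.721, 1.247], [0.0, 0.0, 0.0, 1.0]]
top {'fx': 409.751731633463, 'fy': 409.751731633463, 'cx': 278.8341738435309, 'cy': 208.85911029605188} [[-0.013, 0.998, -0.069, 0.515], [-1.0, -0.013, 0.003, -0.013], [0.002, 0.069, 0.998, 1.368], [0.0, 0.0, 0.0, 1.0]]
{'time': 0.1, 'qpos': array([ 1.13400483e+00,  3.42622597e-01,  1.52490687e+00, -2.46902785e-05,
        1.27540329e+00, -1.46013513e-01]), 'qvel': array([ 0.00064802,  0.0004982 , -0.00045833, -0.00209735,  0.00045055,
        0.00168378]), 'joint_efforts': array([ 1.78195431e-03, -4.32006419e+01, -2.44690865e+01,  7.19262566e-02,
        5.25972841e-02, -1.07804146e-05]), 'tool_pos': array([0.15045268, 0.50285254, 0.40413521]), 'tool_rot': array([-3.14026337e+00, -1.71618943e-04,  2.85082176e+00]), 'contact_force': array([-0.14911622, -0.39936276,  0.45450512]), 'torque': array([-0.00722936,  0.03671784,  0.02351091]), 'opening': 0.09216724811840533}
```

View pics/scene0.png

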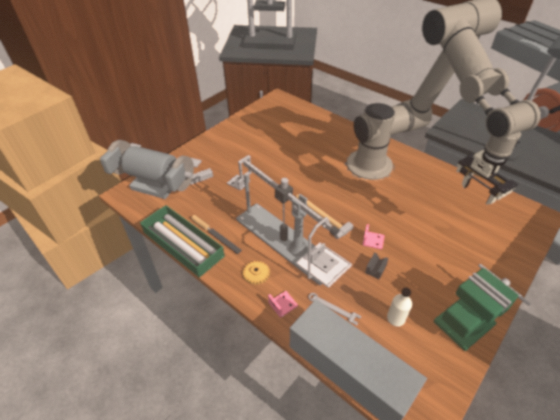

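View pics/top0.png

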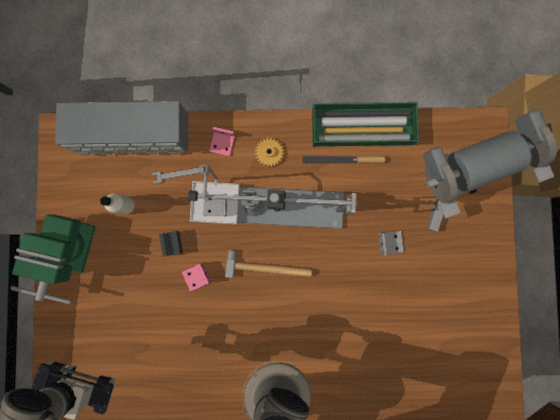

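The scene view shows the whole bench, and the top view shows the scale with its pan at (215,203) and its tip at (352,202). Bracket candidates in the top view are grey (391,243), pink (196,277) and pink (222,141). The vee block is at (172,243). Grey (391,243) fits best: it is steel and sits on the other side from the vee block. I'll confirm it with crops.

```bash
python3 - <<'E'
from h import *
import pickle
t,mt,Pt=pickle.load(open('top0.pkl','rb'));s,ms,Ps=pickle.load(open('scene0.pkl','rb'))
for uv in[(391,243),(378,243)]:
    X=onz(mt,Pt,*uv,0.0);print(X,proj(ms,Ps,X))
def crop(im,u,v,w,h,W,H):return cv2.resize(im[v:v+h,u:u+w],(W,H),interpolation=cv2.INTER_CUBIC)
A=crop(t,184,170,180,70,800,311);B=crop(t,370,225,44,34,370,286);C=crop(s,225,150,130,87,428,286)
cv2.imwrite('pics/c1.png',np.vstack([A,np.hstack([B,C,np.zeros((286,2,3),np.uint8)])]))
E
```

```text
[ 0.49086445 -0.38830197  0.        ] (np.float64(237.34491210425836), np.float64(181.55833656271787))
[ 0.49142011 -0.34502379  0.        ] (np.float64(244.09452209279775), np.float64(185.81068210605397))
```

View pics/c1.png

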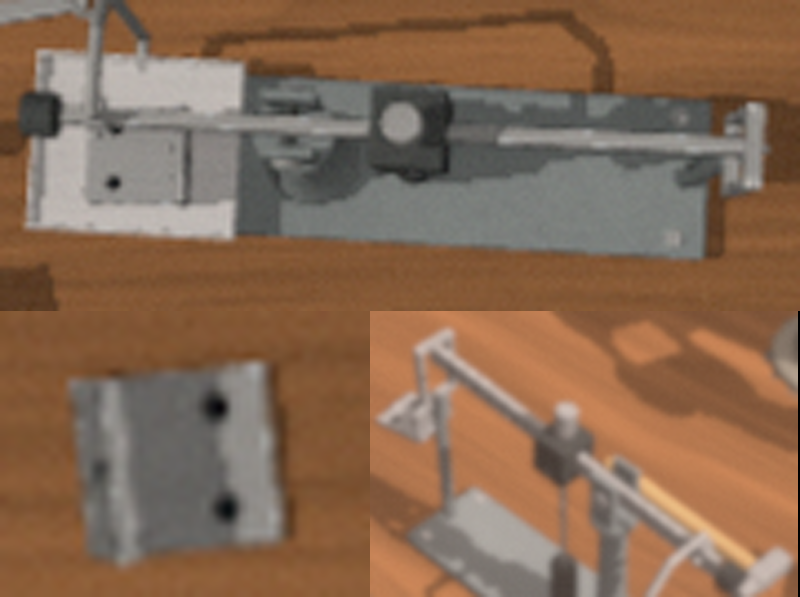

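The enlarged crop confirms it. The grey steel bracket has two holes in its flat leg (right side) and its upright leg on the left (+y), which is already the turned orientation. The pan bracket's upright is on the column side, at crop (183,165). The poise knob is at crop (400,122). Next I'll work out the numbers.

```bash
python3 - <<'E'
from h import *
import pickle
t,mt,Pt=pickle.load(open('top0.pkl','rb'))
b=lambda x,y:(370+x/8.41,225+(y-311)/8.41)
a=lambda x,y:(184+x/4.444,170+y/4.444)
def show(n,f,x,y,z):print(n,z,onz(mt,Pt,*f(x,y),z).round(4))
show('flat far edge +x',b,265,365,.008);show('flat far edge -x',b,283,540,.008)
show('up top +x in',b,122,377,.05);show('up top -x in',b,136,555,.05);show('up top out',b,100,377,.05);show('up out',b,115,560,.05)
for p in[(712,100),(703,258)]:show('base',a,*p,.016)
for p in[(38,50),(246,64),(26,228),(236,240)]:show('pan',a,*p,.046)
show('knob',a,402,122,.31);show('tip loop',a,742,147,.27);show('beam pan end',a,60,117,.26)
for p in[(88,135),(86,202),(182,200),(182,135)]:show('panbr',a,*p,.05)
show('panbr leg top',a,184,200,.092);show('panbr leg top',a,186,130,.092)
print(np.array(viewer.camera_model('wrist')['mount']).round(3),viewer.camera_model('wrist')['fx'])
E
```

```text
flat far edge +x 0.008 [ 0.5288 -0.4222  0.008 ]
flat far edge -x 0.008 [ 0.4601 -0.427   0.008 ]
up top +x in 0.05 [ 0.5245 -0.3547  0.05  ]
up top -x in 0.05 [ 0.4568 -0.358   0.05  ]
up top out 0.05 [ 0.5246 -0.3463  0.05  ]
up out 0.05 [ 0.4551 -0.35    0.05  ]
base 0.016 [ 0.66  -0.234  0.016]
base 0.016 [ 0.5423 -0.2245  0.016 ]
pan 0.046 [0.6997 0.2626 0.046 ]
pan 0.046 [0.6875 0.1107 0.046 ]
pan 0.046 [0.5697 0.2711 0.046 ]
pan 0.046 [0.5591 0.1188 0.046 ]
knob 0.31 [ 0.6179 -0.0047  0.31  ]
tip loop 0.27 [ 0.604  -0.2099  0.27  ]
beam pan end 0.26 [0.6285 0.2045 0.26  ]
panbr 0.05 [0.6365 0.2253 0.05  ]
panbr 0.05 [0.5878 0.2268 0.05  ]
panbr 0.05 [0.5884 0.1573 0.05  ]
panbr 0.05 [0.6357 0.1571 0.05  ]
panbr leg top 0.092 [0.5861 0.1505 0.092 ]
panbr leg top 0.092 [0.6353 0.1489 0.092 ]
[[ 0.     0.968  0.25   0.067]
 [ 1.    -0.    -0.     0.001]
 [-0.     0.25  -0.968  0.019]
 [ 0.     0.     0.     1.   ]] 309.13163962091716
```

```bash
r='x'; python3 -m creep '[[[25,-30,0,0,0,-6.8],[25,-30,0,0,0,-6.8],[25,-30,0,0,0,-6.8],[25,-30,0,0,0,-6.8],[25,-30,0,0,0,-6.8]]]' -1 40
python3 -m creep '[[[25,-30,0,0,0,-6.8],[25,-30,0,0,0,-6.8],[25,-30,0,0,0,-6.8],[25,-30,0,0,0,-6.8],[25,-30,0,0,0,-6.8]]]'
python3 -m creep '[[[0,-39,0,0,0,-6.8],[0,-39,0,0,0,-6.8],[0,-39,0,0,0,-6.8],[0,-39,0,0,0,-6.8],[0,-39,0,0,0,-6.8]]]'
python3 -c "from h import *;s=robot.observe();print(s['qpos'].round(3))"
```

```text
time: 0.52
tool_pos: [0.2739, 0.3515, 0.4016]
tool_rot: [-3.138, -0.002, 2.247]
contact_force: [0.8, 0.3, -0.1]
opening: 0.0918
time: 0.93
tool_pos: [0.4021, 0.1928, 0.4008]
tool_rot: [-3.136, -0.002, 1.625]
contact_force: [1.3, -0.5, -1.1]
opening: 0.0915
time: 1.35
tool_pos: [0.4049, -0.0112, 0.3993]
tool_rot: [-3.136, -0.002, 1.001]
contact_force: [1.1, -0.1, -0.3]
opening: 0.0919
[-0.219  0.127  1.829  0.004  1.19   0.35 ]
```

```bash
python3 -m creep '[[[0,-35,0,0,0,-6.8],[0,-35,0,0,0,-6.8],[0,-35,0,0,0,-6.8],[0,-35,0,0,0,-6.8],[0,-35,0,0,0,-6.8]]]'
python3 -m creep '[[[0,-35,-10,0,0,-6.8],[0,-35,-10,0,0,-6.8],[0,-35,-10,0,0,-6.8],[0,-35,-10,0,-3,0],[0,-25,-10,0,-7,0]]]'
python3 -m creep '[[[0,-5,-15,0,-7,0],[0,0,-15,0,-7,0],[0,0,-15,0,-7,0],[0,0,-5,0,-4,0],[0,0,0,0,0,0]]]'
python3 - <<'E'
from h import *
import pickle
s=robot.observe();print(s['qpos'].round(3),s['tool_pos'],s['tool_rot'])
im,m,P=cam('wrist');cv2.imwrite('pics/w1.png',im);pickle.dump((im,m,P),open('w1.pkl','wb'));print(proj(m,P,[.49,-.352,.05]))
E
```

```text
time: 1.77
tool_pos: [0.4019, -0.1958, 0.3986]
tool_rot: [-3.135, -0.002, 0.376]
contact_force: [0.9, -0.6, -0.8]
opening: 0.0915
time: 2.18
tool_pos: [0.4004, -0.3712, 0.3473]
tool_rot: [-3.137, -0.179, -0.008]
contact_force: [1.0, 1.9, -0.7]
opening: 0.0922
time: 2.6
tool_pos: [0.3974, -0.3835, 0.293]
tool_rot: [-3.132, -0.611, -0.026]
contact_force: [-0.6, 0.3, 0.4]
opening: 0.0923
[-1.034  0.452  1.783  0.816  0.739 -0.014] [ 0.39737187 -0.38351815  0.29304678] [-3.13166548 -0.61130405 -0.0256031 ]
(np.float64(244.10862773534586), np.float64(291.76431739069574))
```

View pics/w1.png

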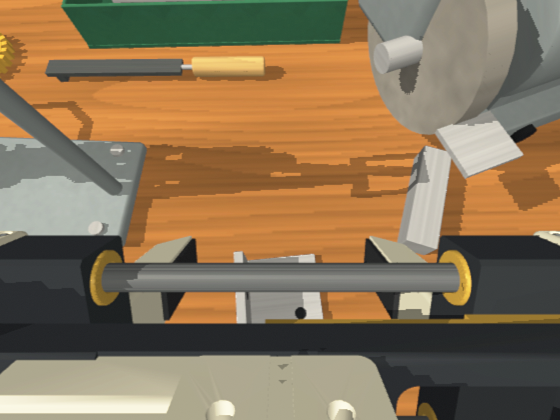

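The bracket appears between the fingers, with its leg at u≈235–245 (far end at v≈253) and its free-edge corner at (315,255).

```bash
python3 - <<'E'
from h import *
import pickle
im,m,P=pickle.load(open('w1.pkl','rb'))
for u,v,z in[(234,253,.05),(243,252,.05),(315,255,.008),(323,318,.008)]:print(onz(m,P,u,v,z).round(4))
cv2.imwrite('pics/w1c.png',cv2.resize(im[240:330,210:340],None,fx=6,fy=6))
E
```

```text
[ 0.523  -0.3425  0.05  ]
[ 0.5238 -0.3503  0.05  ]
[ 0.5286 -0.4176  0.008 ]
[ 0.4687 -0.4216  0.008 ]
```

View pics/w1c.png

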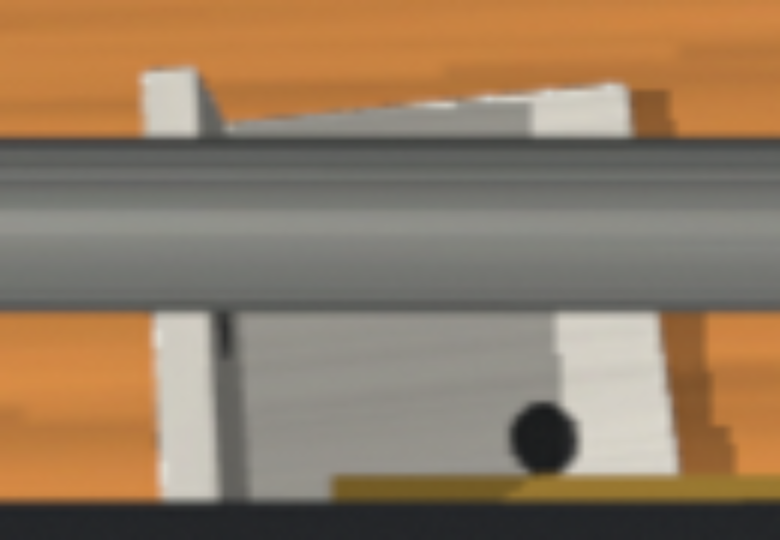

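```bash
python3 -m creep '[[[1,15,0,0,0,5],[0,14,0,0,0,0],[0,0,-35,0,0,0],[0,0,-35,0,0,0],[0,0,-35,0,0,0]]]'
python3 - <<'E'
from h import *
s=robot.observe();T=R.from_euler('xyz',s['tool_rot']).as_matrix();print(s['tool_pos'],s['tool_rot'],s['tool_pos']+.159*T[:,2])
E
```

```text
time: 3.07
tool_pos: [0.4015, -0.3558, 0.1962]
tool_rot: [3.13, -0.607, 0.084]
contact_force: [1.2, -0.0, 1.0]
opening: 0.0915
[ 0.40151334 -0.3557788   0.19615522] [ 3.129539   -0.60658722  0.08407328] [ 0.49198819 -0.35007758  0.06553058]
```

```bash
python3 -m creep '[[[-2,1,-20,0,0,-1],[-1,0,-12,0,0,0],[0,0,0,0,0,0]]]'
python3 -m creep '[[[0,0,0,0,0,0],[0,0,0,0,0,0],[0,0,0,0,0,0],[0,0,0,0,0,0],[0,0,0,0,0,0]]]' 1 50
python3 -m creep '[[[0,0,0,0,0,0],[0,0,0,0,0,0],[0,0,0,0,0,0],[0,0,0,0,0,0]]]'
python3 - <<'E'
from h import *
s=robot.observe();T=R.from_euler('xyz',s['tool_rot']).as_matrix();print(s['tool_pos'],s['tool_rot'],s['tool_pos']+.159*T[:,2],s['opening'])
E
```

```text
time: 3.32
tool_pos: [0.3996, -0.3536, 0.1595]
tool_rot: [3.134, -0.6, 0.069]
contact_force: [-4.1, -0.3, 6.1]
opening: 0.0917
time: 3.73
tool_pos: [0.4022, -0.3545, 0.1626]
tool_rot: [3.13, -0.599, 0.078]
contact_force: [-0.1, 0.4, -0.1]
opening: 0.063
time: 4.07
tool_pos: [0.4025, -0.3541, 0.1634]
tool_rot: [3.13, -0.6, 0.079]
contact_force: [-0.4, -0.3, -0.1]
opening: 0.0362
[ 0.4024753  -0.35408819  0.16336769] [ 3.12995403 -0.59962326  0.07906728] [ 0.49206378 -0.34884617  0.0321144 ] 0.0361835722554878
```

```bash
python3 -m creep '[[[0,0,0,0,0,0],[0,0,0,0,0,0],[0,0,0,0,0,0],[0,0,0,0,0,0],[0,0,0,0,0,0]]]'
python3 -m creep '[[[0,0,0,0,0,0],[0,0,0,0,0,0],[0,0,0,0,0,0]]]'
python3 -m creep '[[[0,0,20,0,0,0],[0,0,30,0,0,0],[0,0,40,0,0,0],[0,0,40,0,0,0],[0,0,0,0,0,0]]]'
python3 - <<'E'
from h import *
import pickle
s=robot.observe();T=R.from_euler('xyz',s['tool_rot']).as_matrix();print(s['tool_pos'],s['tool_rot'],s['tool_pos']+.159*T[:,2],s['opening'],s['qpos'])
E
```

```text
time: 4.48
tool_pos: [0.4023, -0.3542, 0.1633]
tool_rot: [3.13, -0.599, 0.078]
contact_force: [0.4, -0.3, 0.5]
opening: 0.008
time: 4.73
tool_pos: [0.4023, -0.3542, 0.1633]
tool_rot: [3.131, -0.6, 0.078]
contact_force: [-0.4, -0.4, -0.2]
opening: 0.0076
time: 5.15
tool_pos: [0.3999, -0.3516, 0.2918]
tool_rot: [-3.137, -0.587, 0.069]
contact_force: [0.9, -1.2, -3.3]
opening: 0.008
[ 0.39993151 -0.35156564  0.29180158] [-3.13676944 -0.58662005  0.06870295] [ 0.48768455 -0.34475854  0.15938531] 0.008011356776876984 [-0.9960379   0.42741804  1.82432951  0.79128262  0.75323753 -0.05092676]
```

```bash
python3 -m creep '[[[-4,25,0,0,0,-1],[-4,38,0,0,0,-1],[-4,40,0,0,0,-1],[0,40,0,0,0,-1],[0,40,0,0,0,-1]]]'
python3 -m creep '[[[0,40,0,0,0,-1],[0,40,0,0,0,-1],[0,40,0,0,0,-1],[0,40,0,0,0,0],[0,40,0,0,0,0]]]'
python3 -m creep '[[[0,40,0,0,0,0],[0,40,0,0,0,0],[0,40,0,0,0,0],[0,35,0,0,0,0],[0,0,0,0,0,0]]]'
python3 - <<'E'
from h import *
import pickle
s=robot.observe();T=R.from_euler('xyz',s['tool_rot']).as_matrix();print(s['tool_pos'],s['tool_rot'],s['tool_pos']+.159*T[:,2],s['opening'],s['qpos'])
im,m,P=cam('wrist');cv2.imwrite('pics/w2.png',im);pickle.dump((im,m,P),open('w2.pkl','wb'))
E
```

```text
time: 5.57
tool_pos: [0.3848, -0.1692, 0.2906]
tool_rot: [3.138, -0.584, -0.027]
contact_force: [2.1, 2.2, -2.6]
opening: 0.0079
time: 5.98
tool_pos: [0.3821, -0.0185, 0.3027]
tool_rot: [-3.118, -0.548, -0.076]
contact_force: [0.7, 0.5, -5.0]
opening: 0.0076
time: 6.4
tool_pos: [0.3823, 0.0698, 0.3063]
tool_rot: [-3.114, -0.52, -0.072]
contact_force: [-1.4, 0.4, -4.5]
opening: 0.0075
[0.38232334 0.06983294 0.30633329] [-3.11353625 -0.51995011 -0.07230344] [0.46140521 0.06857713 0.1684004 ] 0.0074589924105057 [-0.01750135  0.13816518  2.1975934   0.00286921  0.28519861  1.61559682]
```

View pics/w2.png

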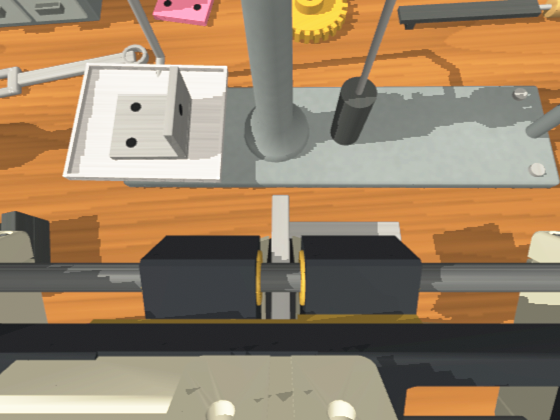

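The wrist view shows the pan with rim corners at (65,178), (221,180), (227,67) and (86,64). The bracket in it has its flat near-left corner at (110,157) and far-left corner at (117,94), with the leg at u 165–190. The held bracket's leg is at (280,200). Joint 5 hit its limit near azimuth 0 and stalled the y motion.

```bash
python3 - <<'E'
from h import *
import pickle
im,m,P=pickle.load(open('w2.pkl','rb'))
for n,u,v,z in[('pan',65,178,.046),('pan',221,180,.046),('pan',227,67,.046),('pan',86,64,.046),('br near free',110,157,.048),('far free',117,94,.048),('hole',136,106,.048),('hole',131,142,.048),('near leg base',172,157,.048)]:print(n,onz(m,P,u,v,z).round(4))
cv2.imwrite('pics/w2c.png',cv2.resize(im[50:225,55:305],None,fx=3.2,fy=3.2,interpolation=cv2.INTER_CUBIC))
E
python3 -m creep '[[[0,30,0,0,0,0],[0,35,0,0,0,0],[0,35,0,0,0,0],[0,35,0,0,0,0],[0,0,0,0,0,0]]]'
python3 - <<'E'
from h import *
s=robot.observe();T=R.from_euler('xyz',s['tool_rot']).as_matrix();print(s['tool_pos'],s['tool_rot'],s['tool_pos']+.159*T[:,2],s['opening'],s['qpos'])
E
```

```text
pan [0.571  0.2764 0.046 ]
pan [0.5586 0.124  0.046 ]
pan [0.6868 0.1166 0.046 ]
pan [0.7028 0.2702 0.046 ]
br near free [0.5893 0.2328 0.048 ]
far free [0.6608 0.2317 0.048 ]
hole [0.6449 0.2108 0.048 ]
hole [0.6041 0.2131 0.048 ]
near leg base [0.585  0.1714 0.048 ]
time: 6.87
tool_pos: [0.3815, 0.1834, 0.3027]
tool_rot: [-3.117, -0.507, -0.071]
contact_force: [0.6, -0.3, -3.2]
opening: 0.0078
[0.38151091 0.18342057 0.30268684] [-3.1169246  -0.50743148 -0.07061795] [0.45883512 0.18188262 0.16376383] 0.00781253994983875 [ 0.32116492  0.21685868  2.1014642  -0.45907925  0.37594761  2.34678935]
```

View pics/w2c.png

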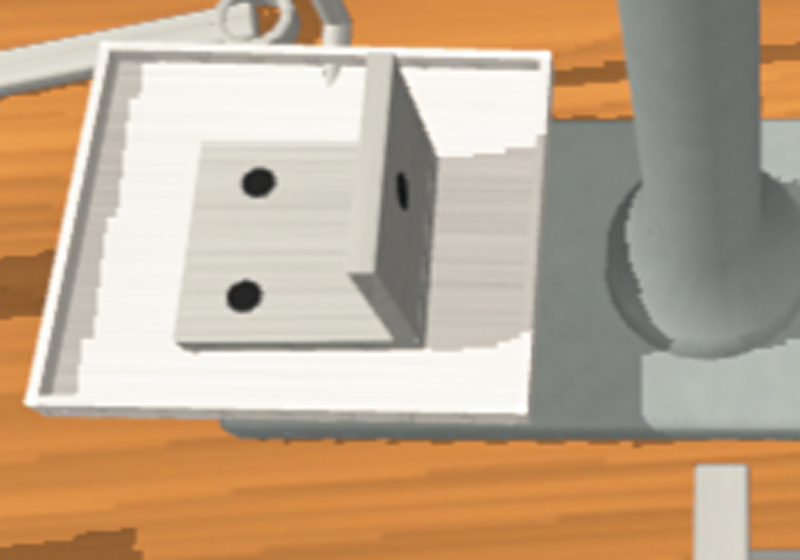

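```bash
cat >> h.py <<'E'
# bracket flat was at tool_rot (3.130,-.5996,.078)
def need(yaw):
    s=robot.observe();Rc=R.from_euler('xyz',s['tool_rot']);Rt=R.from_euler('xyz',[3.130,-.5996,yaw])
    T=Rc.as_matrix();print('pos',s['tool_pos'].round(4),'rot',s['tool_rot'].round(3),'grasp',(s['tool_pos']+.159*T[:,2]).round(4),'turn deg',np.degrees((Rt*Rc.inv()).as_rotvec()).round(2),'q',s['qpos'].round(2),'F',s['contact_force'].round(1))
E
python3 -m creep '[[[0,20,0,0,0,0],[0,20,0,0,0,0],[0,15,0,0,0,0],[0,0,0,0,-3,0],[0,0,0,0,-2,0]]]'
python3 - <<'E'
from h import *
import pickle
need(-.06)
im,m,P=cam('wrist');cv2.imwrite('pics/w3.png',cv2.resize(im[40:340,120:400],(747,800))[:600]);pickle.dump((im,m,P),open('w3.pkl','wb'))
E
```

```text
time: 7.28
tool_pos: [0.3803, 0.2392, 0.2977]
tool_rot: [-3.116, -0.581, -0.066]
contact_force: [-0.2, -0.6, -3.2]
opening: 0.0078
pos [0.3803 0.2392 0.2977] rot [-3.116 -0.581 -0.066] grasp [0.4676 0.2374 0.1648] turn deg [-1.82 -0.98 -0.82] q [ 0.47  0.27  2.06 -0.76  0.39  2.75] F [-0.2 -0.6 -3.2]
```

View pics/w3.png

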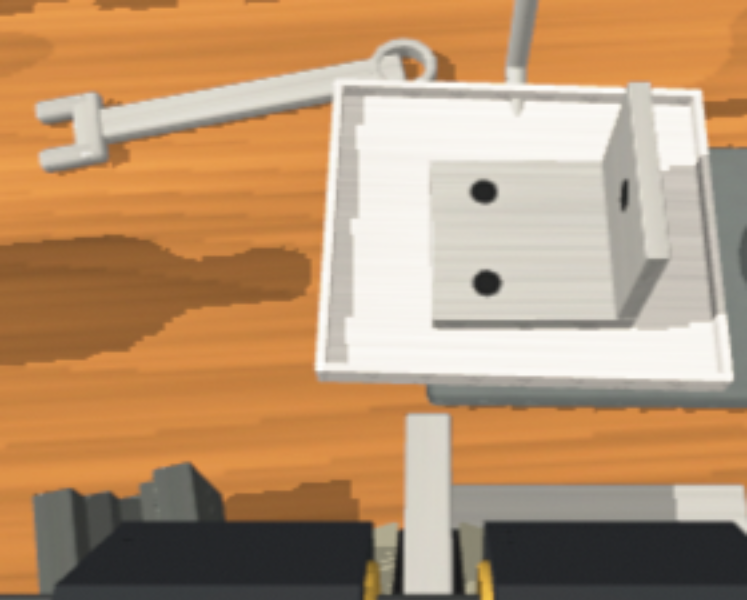

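The crop shows the pan with corners at (317,378), (731,383), (701,92) and (337,82), and the free edge of its bracket at x≈431. The held leg's far end spans x 406–451 at y 414, already roughly in line with the target.

```bash
python3 - <<'E'
from h import *
import pickle
im,m,P=pickle.load(open('w3.pkl','rb'))
f=lambda x,y:(120+x/2.668,40+y/2.668)
for n,x,y,z in[('pan',317,378,.046),('pan',731,383,.046),('pan',701,92,.046),('pan',337,82,.046),('free near',433,322,.048),('free far',430,160,.048),('hole',484,191,.048),('hole',487,283,.048),('leg in base near',616,318,.048),('leg top near in',645,260,.09),('leg top near out',668,260,.09),('leg top far in',629,84,.09),('leg top far out',651,84,.09),('held far L',406,414,.184),('held far R',451,414,.184),('held free',745,487,.143)]:print(n,onz(m,P,*f(x,y),z).round(4))
E
```

```text
pan [0.5699 0.2758 0.046 ]
pan [0.5589 0.1281 0.046 ]
pan [0.6869 0.1185 0.046 ]
pan [0.7026 0.2663 0.046 ]
free near [0.5888 0.2328 0.048 ]
free far [0.6598 0.2301 0.048 ]
hole [0.644 0.21  0.048]
hole [0.6036 0.2119 0.048 ]
leg in base near [0.5862 0.1661 0.048 ]
leg top near in [0.5844 0.1653 0.09  ]
leg top near out [0.5839 0.1581 0.09  ]
leg top far in [0.6534 0.1614 0.09  ]
leg top far out [0.6528 0.1539 0.09  ]
held far L [0.5001 0.2403 0.184 ]
held far R [0.4996 0.2324 0.184 ]
held free [0.4945 0.1678 0.143 ]
```

```bash
python3 -m creep '[[[20,0,-4,-1,-0.5,0],[32,0,-8,-0.8,-0.5,0],[32,0,-8,0,0,0],[32,0,-8,0,0,0],[0,0,0,0,0,0]]]'
python3 - <<'E'
from h import *
need(-.058)
E
```

```text
time: 7.75
tool_pos: [0.4988, 0.2336, 0.2642]
tool_rot: [3.121, -0.585, -0.038]
contact_force: [-0.4, -0.3, -3.4]
opening: 0.0079
pos [0.4988 0.2336 0.2642] rot [ 3.121 -0.585 -0.038] grasp [0.5864 0.227  0.1317] turn deg [ 0.38 -0.84 -0.85] q [ 0.36  0.48  1.84 -0.71  0.36  2.58] F [-0.4 -0.3 -3.4]
```

```bash
python3 -m creep '[[[10,6,2,0.3,-0.8,-0.8],[15,6,0,0,0,0],[15,0,0,0,0,0],[0,0,0,0,0,0]]]'
python3 - <<'E'
from h import *
import pickle
need(-.058)
im,m,P=cam('wrist');cv2.imwrite('pics/w4.png',im);pickle.dump((im,m,P),open('w4.pkl','wb'))
im,m,P=cam('scene');cv2.imwrite('pics/s4.png',cv2.resize(im[200:300,240:400],None,fx=5,fy=5));pickle.dump((im,m,P),open('s4.pkl','wb'))
E
```

```text
time: 8.08
tool_pos: [0.5418, 0.2396, 0.26]
tool_rot: [3.122, -0.581, -0.058]
contact_force: [0.9, 0.1, -4.1]
opening: 0.0076
pos [0.5418 0.2396 0.26  ] rot [ 3.122 -0.581 -0.058] grasp [0.6288 0.2314 0.1271] turn deg [ 0.33 -1.07  0.27] q [ 0.34  0.54  1.73 -0.63  0.41  2.5 ] F [ 0.9  0.1 -4.1]
```

View pics/w4.png

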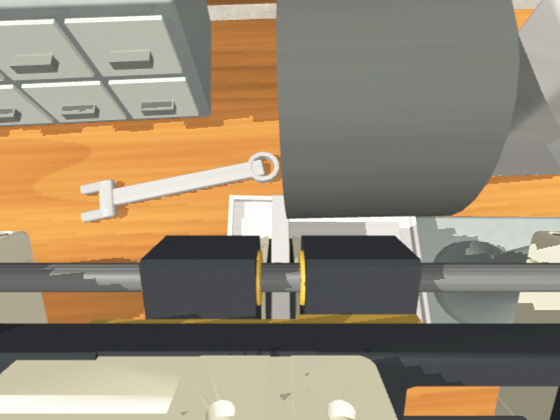

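The view shows the wrench and the pan with the held leg at u≈280. The beam's dark end block is close to the camera. No contact force is registering, so I'll correct y and the tilt before lowering.

```bash
python3 -m creep '[[[-1,5,2,0.3,-1,0],[0,2,-5,0,0,0],[0,0,-10,0,0,0],[0,0,-8,0,0,0],[0,0,0,0,0,0]]]'
python3 - <<'E'
from h import *
need(-.058)
E
```

```text
time: 8.6
tool_pos: [0.5346, 0.244, 0.2352]
tool_rot: [3.124, -0.587, -0.061]
contact_force: [-0.3, 0.4, -4.5]
opening: 0.0079
pos [0.5346 0.244  0.2352] rot [ 3.124 -0.587 -0.061] grasp [0.6222 0.2359 0.1028] turn deg [ 0.24 -0.75  0.36] q [ 0.36  0.57  1.76 -0.76  0.36  2.65] F [-0.3  0.4 -4.5]
```

View pics/s4.png

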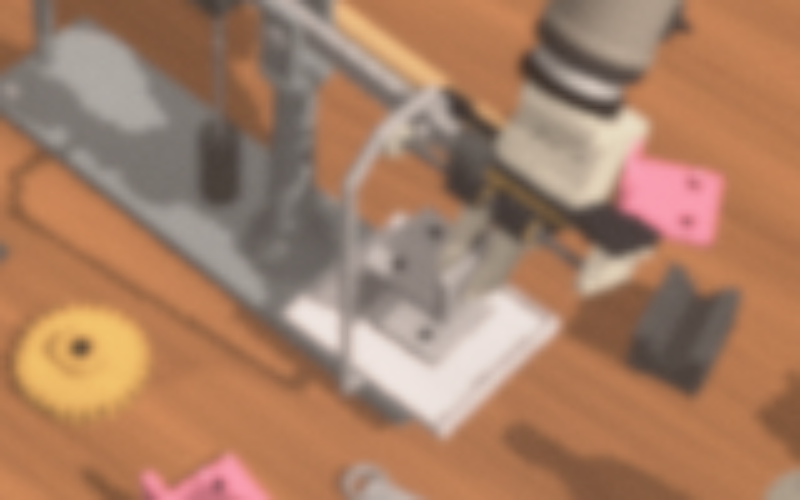

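The scene crop shows the held bracket over the pan, with the gripper body in front of the beam end and clear of it.

```bash
python3 -m creep '[[[5,3.5,0,0.2,-0.7,0.3],[1,1,-4,0,0,0],[1,0,-4,0,0,0],[0,0,0,0,0,0]]]'
python3 - <<'E'
from h import *
need(-.058)
E
```

```text
time: 8.93
tool_pos: [0.5411, 0.2487, 0.2263]
tool_rot: [3.128, -0.597, -0.057]
contact_force: [-0.2, 0.7, -4.4]
opening: 0.0078
pos [0.5411 0.2487 0.2263] rot [ 3.128 -0.597 -0.057] grasp [0.6303 0.2415 0.0949] turn deg [ 0.07 -0.13 -0.02] q [ 0.36  0.6   1.75 -0.8   0.34  2.69] F [-0.2  0.7 -4.4]
```

```bash
python3 -m creep '[[[-2,-2,-3,0,0,0],[0,0,-3,0,0,0],[0,0,-2,0,0,0],[0,0,0,0,0,0]]]'
python3 - <<'E'
from h import *
need(-.058)
E
python3 -m creep '[[[0,0,-2,0,0,0],[0,0,-1.5,0,0,0],[0,0,0,0,0,0]]]'
python3 - <<'E'
from h import *
need(-.058)
E
```

```text
time: 9.27
tool_pos: [0.5389, 0.2464, 0.2178]
tool_rot: [3.129, -0.598, -0.057]
contact_force: [-0.0, -0.3, -4.5]
opening: 0.0079
pos [0.5389 0.2464 0.2178] rot [ 3.129 -0.598 -0.057] grasp [0.6282 0.2393 0.0864] turn deg [ 0.06 -0.1  -0.03] q [ 0.36  0.61  1.76 -0.85  0.32  2.74] F [-0.  -0.3 -4.5]
time: 9.52
tool_pos: [0.539, 0.2464, 0.2141]
tool_rot: [3.129, -0.598, -0.057]
contact_force: [-0.8, -0.1, -4.2]
opening: 0.0081
pos [0.539  0.2464 0.2141] rot [ 3.129 -0.598 -0.057] grasp [0.6282 0.2393 0.0827] turn deg [ 0.06 -0.09 -0.03] q [ 0.36  0.61  1.77 -0.87  0.32  2.77] F [-0.8 -0.1 -4.2]
```

```bash
for i in 1 2 3; do python3 -m creep '[[[0,0,-1.2,0,0,0],[0,0,0,0,0,0]]]' | grep -E 'pos|force'; done
```

```text
tool_pos: [0.539, 0.2465, 0.2128]
contact_force: [0.1, -0.2, -4.8]
tool_pos: [0.5392, 0.2465, 0.2125]
contact_force: [-0.2, -0.2, -4.0]
tool_pos: [0.5394, 0.2465, 0.2122]
contact_force: [-0.9, 0.2, -4.0]
```

```bash
python3 -m creep '[[[0,0,-2,0,0,0],[0,0,-2,0,0,0],[0,0,0,0,0,0]]]' | grep -E 'pos|force'; python3 - <<'E'
from h import *
need(-.058);print(robot.observe()['qpos'],robot.observe()['torque'])
E
```

```text
tool_pos: [0.5397, 0.2463, 0.212]
contact_force: [0.9, 0.3, -2.8]
pos [0.5397 0.2463 0.212 ] rot [ 3.129 -0.608 -0.058] grasp [0.6303 0.239  0.0814] turn deg [0.08 0.47 0.03] q [ 0.36  0.62  1.77 -0.92  0.31  2.81] F [ 0.9  0.3 -2.8]
[ 0.35627714  0.61795807  1.76966903 -0.91833925  0.30885545  2.81299694] [0.12047772 0.89314213 0.00979004]
```

```bash
python3 -m creep '[[[-1,0,-1,0,0.5,0],[0,0,-1,0,0,0],[0,0,0,0,0,0]]]' | grep -E 'pos|force'; python3 - <<'E'
from h import *
need(-.058)
E
```

```text
tool_pos: [0.5396, 0.2464, 0.2118]
contact_force: [-1.6, -0.2, -1.4]
pos [0.5396 0.2464 0.2118] rot [ 3.129 -0.602 -0.058] grasp [0.6294 0.2392 0.0808] turn deg [0.04 0.16 0.02] q [ 0.36  0.62  1.77 -0.9   0.31  2.79] F [-1.6 -0.2 -1.4]
```

```bash
python3 -m creep '[[[0,0,0,0,0,0],[0,0,0,0,0,0],[0,0,0,0,0,0],[0,0,0,0,0,0],[0,0,0,0,0,0]]]' 0.35
python3 -m creep '[[[-6,0.3,8,0,0,0],[-11,0.6,16,0,0,0],[-17,1,25,0,0,0],[-25,1,20,0,0,0],[-40,1,5,0,0,0]]]'
python3 -m creep '[[[-40,0,5,0,0,0],[-40,0,5,0,0,0],[0,0,0,0,0,0]]]'
python3 - <<'E'
from h import *
import pickle
need(-.058)
a=cam('wrist');pickle.dump(a,open('w5.pkl','wb'))
b=cam('scene');pickle.dump(b,open('s5.pkl','wb'))
c=cam('top');pickle.dump(c,open('t5.pkl','wb'))
A=cv2.resize(a[0][40:250,140:420],(533,400));B=cv2.resize(b[0][145:285,225:385],(457,400))
C=cv2.resize(c[0][165:245,180:370],(475,200))
cv2.imwrite('pics/p5.png',np.vstack([np.hstack([A[:,:],B])[:, :990],np.hstack([C,np.zeros((200,515,3),np.uint8)])])[:, :])
im=cv2.imread('pics/p5.png');cv2.imwrite('pics/p5.png',cv2.resize(im,None,fx=.8,fy=.8,interpolation=cv2.INTER_AREA))
E
```

```text
time: 10.93
tool_pos: [0.5403, 0.2469, 0.2116]
tool_rot: [3.131, -0.603, -0.058]
contact_force: [0.5, -1.2, -0.6]
opening: 0.0291
time: 11.35
tool_pos: [0.4419, 0.2502, 0.2872]
tool_rot: [3.133, -0.602, -0.061]
contact_force: [0.6, -0.1, 1.0]
opening: 0.0301
time: 11.6
tool_pos: [0.353, 0.2488, 0.3]
tool_rot: [3.135, -0.604, -0.062]
contact_force: [0.9, -0.6, 0.0]
opening: 0.03
pos [0.353  0.2488 0.3   ] rot [ 3.135 -0.604 -0.062] grasp [0.4431 0.2422 0.1691] turn deg [-0.24  0.26  0.07] q [ 0.54  0.25  2.09 -0.89  0.44  2.93] F [ 0.9 -0.6  0. ]
```

View pics/p5.png

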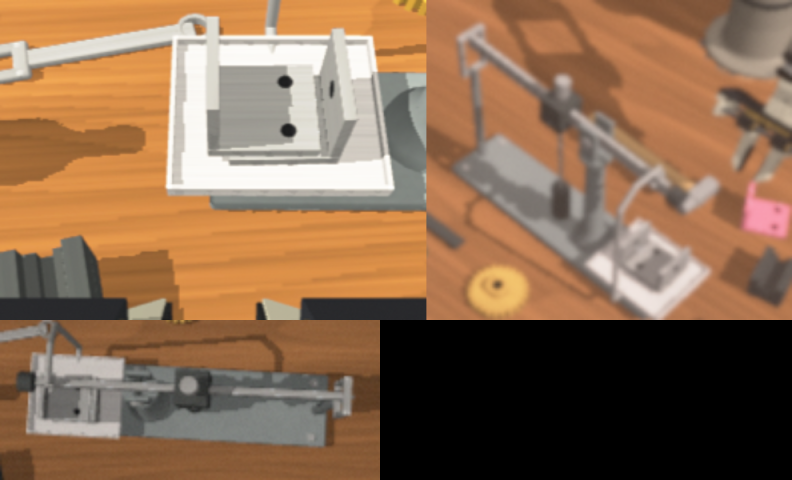

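The picture shows the stack flat, with upright legs on opposite sides and a few mm of gap. The beam still rests on its + stop. The knob is at about top px (274,197) and scene px (285,180). Next I'll triangulate the knob.

```bash
python3 - <<'E'
from h import *
import pickle
t,mt,Pt=pickle.load(open('t5.pkl','rb'));s,ms,Ps=pickle.load(open('s5.pkl','rb'))
w,mw,Pw=pickle.load(open('w5.pkl','rb'))
def disc(im,u,v,r,lo):
    g=cv2.cvtColor(im,cv2.COLOR_BGR2GRAY)[v-r:v+r,u-r:u+r]
    _,_,st,c=cv2.connectedComponentsWithStats((g>lo).astype(np.uint8));
    for a,b in zip(st[1:],c[1:]):print('  ',a,(b+[u-r,v-r]).round(1))
    print(g[::1,::1] if r<8 else '')
disc(t,275,198,7,130)
for uv in[(274.5,197.5),(275,198.5)]:
    X=onz(mt,Pt,*uv,.328);print(X,proj(ms,Ps,X),tri(ray(mt,Pt,*uv),ray(ms,Ps,285,177)))
# tip loop reference and pan centre pos by top
f=lambda x,y:(140+x/.8*280/533,40+y/.8*280/533)
for p,z in[((208,150),.056),((318,155),.056),((207,110),.098),((218,110),.098),((336,125),.09),((355,122),.09)]:print(p,onz(mw,Pw,*f(*p),z).round(4))
E
```

```text
[ 2  3  8  8 51] [273.7 197.3]
[[ 76  74  70  71  71  71  70  74  71  72  70  70  68  69]
 [ 75  69  70  68  71  69  76  73  68  70  75  71  72  72]
 [ 76  73  70  88 117 127 129 124 103  80  73  67  63  60]
 [ 71  73  91 121 145 146 151 144 139 104  66  57  51  50]
 [ 74  68 119 145 148 149 150 147 150 143  93  52  53  51]
 [ 70  83 130 147 151 149 150 151 152 151 111  57  47  47]
 [ 72 103 137 152 153 152 153 153 154 154 120  70  50  49]
 [ 69  97 139 153 150 151 155 152 154 156 116  73  50  50]
 [ 72  81 140 156 152 154 156 155 157 147 107  65  51  50]
 [ 74  72 102 143 155 155 154 157 145 116  85  64  52  45]
 [ 71  75  73  98 122 135 133 128 106  80  63  51  50  50]
 [ 68  73  75  72  80  93  97  85  80  73  55  47  47  47]
 [ 72  68  69  73  73  72  73  72  70  71  69  66  65  67]
 [ 72  70  70  74  70  73  74  71  74  73  69  69  69  68]]
[ 0.6160642  -0.00496364  0.328     ] (np.float64(283.49148473964135), np.float64(178.3015470666418)) [ 0.61404108 -0.00311915  0.3337667 ]
[ 0.61349002 -0.00620628  0.328     ] (np.float64(283.7045507307551), np.float64(177.75156783288014)) [ 0.61188005 -0.00457025  0.33142467]
(208, 150) [0.5916 0.2367 0.056 ]
(318, 155) [0.5833 0.165  0.056 ]
(207, 110) [0.5911 0.2371 0.098 ]
(218, 110) [0.5907 0.2308 0.098 ]
(336, 125) [0.582  0.1619 0.09  ]
(355, 122) [0.5834 0.1504 0.09  ]
```

```bash
python3 -m creep '[[[0,-5,35,0,6,0],[0,-10,38,0,6,0],[5,-15,36,0,6,0],[10,-20,34,0,6,0],[15,-20,32,0,6,0]]]' -1
python3 -m creep '[[[20,-25,20,0,4.6,0],[25,-25,20,0,0,0],[28,-25,0,0,0,0],[28,-25,0,0,0,0],[28,-25,0,0,0,0]]]'
python3 - <<'E'
from h import *
s=robot.observe();Rc=R.from_euler('xyz',s['tool_rot']);Rt=R.from_euler('xyz',[np.pi,0,-.062])
print(np.degrees((Rt*Rc.inv()).as_rotvec()).round(2),s['qpos'].round(2),s['tool_pos'])
E
```

```text
time: 12.17
tool_pos: [0.3901, 0.1916, 0.4228]
tool_rot: [3.083, -0.229, -0.057]
contact_force: [1.7, -1.0, -0.8]
opening: 0.0583
time: 12.58
tool_pos: [0.5269, 0.0598, 0.4747]
tool_rot: [3.09, -0.158, -0.054]
contact_force: [1.4, 0.8, -0.5]
opening: 0.09
[ 3.47  8.86 -0.25] [-0.02  0.27  1.44 -0.06  1.28  1.63] [0.52689714 0.05984146 0.47473635]
```

```bash
python3 -m creep '[[[0,-20,35,3,4.5,0],[10,-20,20,0.5,4.4,0],[30,-20,0,0,0,0],[30,-10,0,0,0,0],[0,0,0,0,0,0]]]'
python3 - <<'E'
from h import *
s=robot.observe();Rc=R.from_euler('xyz',s['tool_rot']);Rt=R.from_euler('xyz',[np.pi,0,-.062])
print(np.degrees((Rt*Rc.inv()).as_rotvec()).round(2),s['qpos'].round(2),s['tool_pos']+.159*Rc.as_matrix()[:,2])
im,m,P=cam('wrist');cv2.imwrite('pics/w6.png',im);print(proj(m,P,[.6165,-.003,.328]))
E
```

```text
time: 13.0
tool_pos: [0.6079, -0.0249, 0.5286]
tool_rot: [-3.136, 0.004, -0.068]
contact_force: [-0.1, -0.2, 0.1]
opening: 0.0914
[-0.36 -0.18  0.36] [-0.17  0.45  1.02  0.01  1.67  1.47] [ 0.60742558 -0.02394552  0.36962813]
(np.float64(247.67649014195777), np.float64(227.85928361803445))
```

```bash
python3 -m creep '[[[9,20,0,0,0,0],[0,1,-20,0,0,0],[0,0,-20,0,0,0],[0,0,-3,0,0,0],[0,0,0,0,0,0]]]' 
python3 -m creep '[[[0,0,0,0,0,0],[0,0,0,0,0,0],[0,0,0,0,0,0],[0,0,0,0,0,0],[0,0,0,0,0,0]]]' 0.33 3
python3 -m creep '[[[0,0,0,0,0,0],[0,0,0,0,0,0],[0,0,0,0,0,0],[0,0,0,0,0,0],[0,0,0,0,0,0]]]'
python3 - <<'E'
from h import *
s=robot.observe();Rc=R.from_euler('xyz',s['tool_rot'])
print(s['qpos'].round(2),s['tool_pos']+.159*Rc.as_matrix()[:,2],s['opening'])
E
```

```text
time: 13.47
tool_pos: [0.6164, -0.0042, 0.4838]
tool_rot: [-3.133, 0.004, -0.069]
contact_force: [-0.0, 0.4, 1.1]
opening: 0.0917
time: 13.88
tool_pos: [0.6157, -0.0042, 0.4883]
tool_rot: [-3.133, -0.002, -0.069]
contact_force: [0.8, 0.0, -0.2]
opening: 0.0631
time: 14.3
tool_pos: [0.6155, -0.0043, 0.4899]
tool_rot: [-3.133, -0.004, -0.069]
contact_force: [0.2, 0.1, -0.8]
opening: 0.0324
[-0.13  0.47  1.09  0.01  1.57  1.51] [ 0.61633459 -0.0029517   0.33088816] 0.03236759703578809
```

```bash
python3 -m creep '[[[0,0,-4,0,0,0],[-0.6,-10,0,0,0,0],[-1.3,-20,0,0,0,0],[-1.3,-20,0,0,0,0],[-1.3,-20,0,0,0,0]]]' 
python3 -m creep '[[[-0.6,-8,0,0,0,0],[0,0,0,0,0,0],[0,0,0,0,0,0],[0,0,0,0,0,0],[0,0,0,0,0,0]]]'
python3 - <<'E'
from h import *
import pickle
s=robot.observe();Rc=R.from_euler('xyz',s['tool_rot'])
print(s['qpos'].round(2),s['tool_pos']+.159*Rc.as_matrix()[:,2],s['opening'])
b=cam('scene');pickle.dump(b,open('s6.pkl','wb'))
s0=pickle.load(open('s5.pkl','rb'))[0]
from math import *
m,P=b[1],b[2]
# predicted tip & pan-end pixels for angles
piv=np.array([.6225,.077,.26]);ey=np.array([.063,.998,0])
for th in(.087,0,-.087):
    print(th,[np.round(proj(m,P,piv+ey*d*cos(th)-np.array([0,0,d*sin(th)])),1) for d in(-.28,-.26,-.23,.1,.155)])
cv2.imwrite('pics/s6.png',np.hstack([cv2.resize(x[145:225,220:290],None,fx=5.5,fy=5.5,interpolation=cv2.INTER_CUBIC) for x in(s0,b[0])]))
E
```

```text
time: 14.72
tool_pos: [0.611, -0.0705, 0.486]
tool_rot: [-3.124, -0.006, -0.059]
contact_force: [0.8, 3.7, -0.3]
opening: 0.0312
time: 15.13
tool_pos: [0.6101, -0.0818, 0.4846]
tool_rot: [-3.123, -0.004, -0.063]
contact_force: [-0.6, 0.2, 0.3]
opening: 0.0306
[-0.26  0.47  1.1   0.02  1.56  1.37] [ 0.61092017 -0.07899956  0.32565248] 0.0305540916214802
0.087 [array([244.9, 162.6]), array([248.6, 165.4]), array([254.2, 169.6]), array([323.1, 221.5]), array([336. , 231.2])]
0 [array([245.2, 167.5]), array([248.8, 169.9]), array([254.3, 173.6]), array([323.4, 219.7]), array([336.5, 228.5])]
-0.087 [array([245.8, 172.6]), array([249.4, 174.6]), array([254.8, 177.8]), array([323.5, 217.9]), array([336.8, 225.7])]
```

```bash
python3 - <<'E'
from h import *
import pickle
for n in('s5','s6'):
    g=cv2.cvtColor(pickle.load(open(n+'.pkl','rb'))[0],cv2.COLOR_BGR2GRAY)
    print(n);print(g[156:186,[252,254,256,258,260,262]].T)
E
```

```text
s5
[[137 134 131 131 131 131 132 138 156 180 181 161 131 110 106 116 130 138
  140 141 143 142 143 139 139 141 139 138 137 137]
 [142 136 133 132 131 129 130 128 134 148 167 178 173 148 122 109 113 122
  130 135 139 141 143 143 142 138 139 140 138 137]
 [145 142 138 135 133 130 128 128 128 130 138 161 182 182 162 130 111 104
  109 120 133 140 140 143 144 142 140 140 138 139]
 [142 143 140 137 134 133 131 129 130 130 128 133 148 167 178 172 147 120
  106 108 118 129 137 142 144 145 142 140 139 140]
 [117 122 126 131 134 135 134 131 130 130 129 127 131 139 161 181 181 160
  133 109 104 111 122 134 139 144 145 143 141 140]
 [102 104 105 110 121 127 133 133 131 132 131 130 129 128 133 146 165 177
  172 147 120 107 108 119 130 139 142 144 143 140]]
s6
[[ 69  90 110 123 128 130 129 128 127 129 134 134 128 116 105 102 111 123
  134 139 141 143 141 140 138 139 140 137 137 137]
 [ 52  58  79 103 119 128 127 128 126 126 126 131 136 133 121 108 102 105
  114 126 135 141 144 143 141 139 139 139 138 138]
 [ 73  78  81  89 105 120 127 127 126 128 126 126 130 134 133 126 114 105
  101 107 120 131 139 143 143 142 139 138 139 139]
 [ 94 103 103 101 114 125 130 129 130 127 127 128 128 127 130 133 128 120
  108 103 105 112 128 136 142 142 139 138 138 136]
 [ 74  84  89  99 117 127 129 130 129 130 130 134 136 134 128 131 134 135
  126 112 100  93  96 104 107 108 107 105 105 105]
 [ 79  94  99  96  98 106 109 112 114 118 120 122 122 121 122 121 126 131
  129 113  96  86  85  78  71  67  66  63  66  65]]
```

```bash
cat >> h.py <<'E'
def edge(n):
    import pickle
    g=cv2.cvtColor(pickle.load(open(n+'.pkl','rb'))[0],cv2.COLOR_BGR2GRAY).astype(float);out=[]
    for i,u in enumerate((248,250,252,254,256,258)):
        r=162+int(.7*i*2*.98) ; c=g[r:r+18,u]; k=int(np.argmin(c)); j=k
        while c[j]<122: j+=1
        out.append(r+j-1+(122-c[j-1])/(c[j]-c[j-1]))
    return np.array(out)
E
python3 -m creep '[[[-0.3,-5,0,0,0,0],[-0.3,-5,0,0,0,0],[0,0,0,0,0,0],[0.2,3.5,0,0,0,0],[0,0,0,0,0,0]]]'
for i in 1 2 3 4 ; do python3 -m creep '[[[0,0,0,0,0,0],[0,0,0,0,0,0],[0,0,0,0,0,0],[0,0,0,0,0,0],[0,0,0,0,0,0]]]' >/dev/null; done
python3 - <<'E'
from h import *
import pickle
s=robot.observe();Rc=R.from_euler('xyz',s['tool_rot'])
print(s['tool_pos']+.159*Rc.as_matrix()[:,2],s['opening'],s['contact_force'])
pickle.dump(cam('scene'),open('s7.pkl','wb'))
for n in('s5','s6','s7'):print(n,edge(n).round(2),(edge(n)-edge('s5')).mean())
E
```

```text
time: 15.6
tool_pos: [0.6099, -0.087, 0.4844]
tool_rot: [-3.123, -0.003, -0.06]
contact_force: [-0.4, 0.7, 0.4]
opening: 0.031
[ 0.61059556 -0.08445981  0.32586486] 0.03048704935844723 [-0.35275686  0.60268773  0.04628434]
s5 [169.56 170.17 171.43 173.   175.15 176.36] 0.0
s6 [170.06 171.32 172.92 174.67 176.18 177.62] 1.1831467824114885Traceback (most recent call last):
  File "<stdin>", line 6, in <module>
  File "h.py", line 30, in edge
    while c[j]<122: j+=1
          ~^^^
IndexError: index 18 is out of bounds for axis 0 with size 18
```

```bash
python3 -m creep '[[[0,0,15,0,0,0],[0,0,30,0,0,0],[0,0,30,0,0,0],[-30,-10,0,0,0,0],[-40,-10,0,0,0,0]]]'
python3 -m creep '[[[-38,-15,0,0,0,0],[-38,-15,0,0,-6,0],[-38,-15,0,0,-6,0],[-30,-15,-20,0,-6,0],[-25,-15,-30,0,-6,0]]]'
python3 -m creep '[[[-15,-10,-35,0,-6,0],[-10,-8,-35,0,-6,0],[0,0,-30,0,-3,0],[0,0,-20,0,0,0],[0,0,0,0,0,0]]]'
python3 - <<'E'
from h import *
import pickle
need(-.06)
a=cam('wrist');pickle.dump(a,open('w8.pkl','wb'));cv2.imwrite('pics/w8.png',a[0])
print([np.round(proj(a[1],a[2],x)) for x in([.605,-.203,.26],[.6225,.077,.26],[.61,-.09,.3])])
pickle.dump(cam('scene'),open('s8.pkl','wb'))
print(edge('s8')-edge('s5'))
E
```

```text
time: 17.73
tool_pos: [0.5441, -0.1069, 0.5594]
tool_rot: [-3.123, -0.003, -0.056]
contact_force: [-1.0, -0.0, -1.0]
opening: 0.0307
time: 18.15
tool_pos: [0.3682, -0.1813, 0.5138]
tool_rot: [-3.115, -0.448, -0.053]
contact_force: [0.9, -0.4, -0.5]
opening: 0.0309
time: 18.57
tool_pos: [0.3364, -0.1976, 0.3952]
tool_rot: [-3.105, -0.704, -0.073]
contact_force: [0.1, 1.4, -1.1]
opening: 0.031
pos [ 0.3364 -0.1976  0.3952] rot [-3.105 -0.704 -0.073] grasp [ 0.4393 -0.1993  0.274 ] turn deg [-1.79  6.09 -0.94] q [-0.92 -0.01  2.09  0.83  0.76  0.18] F [ 0.1  1.4 -1.1]
[array([277.,  62.]), array([-76.,  67.]), array([103.,  15.])]Traceback (most recent call last):
  File "<stdin>", line 7, in <module>
  File "h.py", line 30, in edge
    while c[j]<122: j+=1
          ~^^^
IndexError: index 18 is out of bounds for axis 0 with size 18
```

```bash
python3 - <<'E'
import pickle,cv2,numpy as np
w=pickle.load(open('w8.pkl','rb'))[0];s=pickle.load(open('s8.pkl','rb'))[0]
C=np.zeros((600,800,3),np.uint8)
C[:400,:560]=cv2.resize(w[20:120,200:340],(560,400),interpolation=cv2.INTER_CUBIC)
C[:240,560:]=cv2.resize(s[150:190,235:275],(240,240),interpolation=cv2.INTER_CUBIC)
C[400:,:615]=cv2.resize(w[0:130,0:400],(615,200))
cv2.imwrite('pics/p8.png',C)
E
```

```text
(no output)
```

View pics/p8.png

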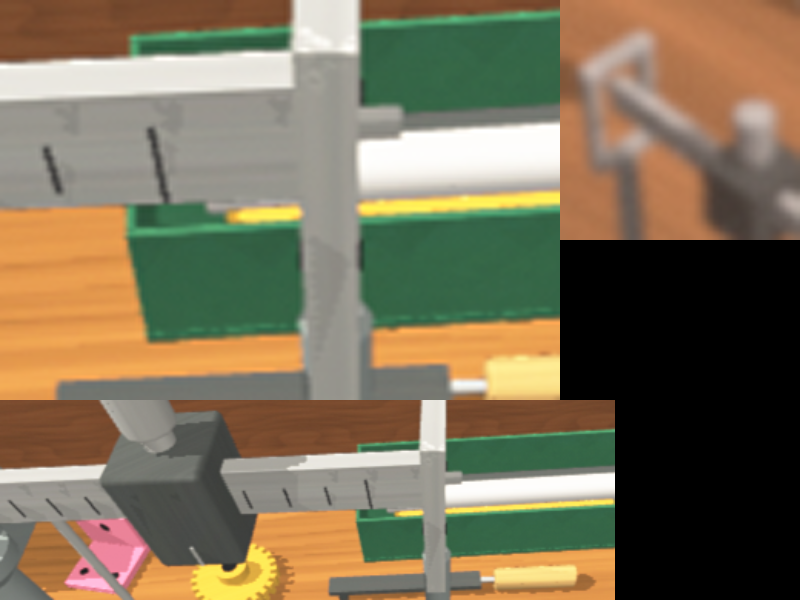

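The crop shows the beam end at the loop. Its front face edges are at crop y≈88 and 205, so its centre line is at ≈147. The loop's dark marks are at crop y≈254 on the near bar. I'll convert both to heights.

```bash
cat >> h.py <<'E'
ey=np.array([.063,.998,0]);ex=np.array([.998,-.063,0]);piv=np.array([.6225,.077,0])
def onplane(m,P,u,v,off):  # vertical plane parallel to the beam, off metres in +x of it -> d along beam, z
    o,d=ray(m,P,u,v);t=(off-(o-piv)@ex)/(d@ex);X=o+t*d;return np.array([(X-piv)@ey,X[2]])
E
python3 - <<'E'
from h import *
import pickle
w,m,P=pickle.load(open('w8.pkl','rb'))
c=lambda x,y:(200+x/4,20+y/4)
for n,x,y,off in[('top edge',280,90,-.005),('bot edge',280,205,-.005),('top edge',20,101,-.005),('bot',20,207,-.005),('pin',385,107,0),('pin bot',385,138,0),('mark',330,254,-.02),('mark',330,254,-.025),('mark',330,254,-.03),('barL',300,254,-.025),('barR',362,254,-.025)]:print(n,off,onplane(m,P,*c(x,y),off).round(4))
g=cv2.cvtColor(w,cv2.COLOR_BGR2GRAY)
print(g[68:100,[272,273,274,275,276,277,280,284,287,288,289,290,291,292]])
E
```

```text
top edge -0.005 [-0.2768  0.2802]
bot edge -0.005 [-0.2754  0.256 ]
top edge -0.005 [-0.2305  0.2789]
bot -0.005 [-0.2249  0.2564]
pin 0 [-0.2954  0.2728]
pin bot 0 [-0.2955  0.2664]
mark -0.02 [-0.2853  0.2576]
mark -0.025 [-0.2854  0.2622]
mark -0.03 [-0.2856  0.2667]
barL -0.025 [-0.28    0.2623]
barR -0.025 [-0.2912  0.2621]
[[149 149 150 152 153 155 153 150 156 158 163 177 180 179]
 [151 148 147 148 152 154 153 150 155 156 157 162 166 165]
 [165 167 162 153 153 153 154 150 156 156 154 165 185 188]
 [179 186 177 155 152 154 153 150 155 158 188 220 224 224]
 [223 223 218 175 153 153 154 150 155 156 187 222 226 226]
 [227 226 222 188 155 153 153 150 156 154 162 188 201 203]
 [220 202 189 158 151 153 153 150 156 153 146 140 139 141]
 [148 138 140 145 152 153 154 150 156 155 145 131 123 122]
 [123 122 128 142 152 154 153 150 156 154 135  99  84  84]
 [ 81  82  99 132 152 154 153 150 156 154 135  96  82  81]
 [ 77  77  94 130 152 154 153 150 157 155 135  96  81  80]
 [ 76  78  87 121 150 149 152 149 156 155 132  87  79  78]
 [ 78  77  82 114 147 144 147 150 157 153 123  67  80  81]
 [
[... 419 characters left out ...]
1  82 106 141 148 141 138 156 154 136  99  83  82]
 [ 82  81  82 107 140 148 141 138 155 153 136 101  82  83]
 [ 82  81  83 107 141 150 141 139 155 153 136 100  82  83]
 [ 81  81  82 106 139 148 140 139 155 153 136 100  82  81]
 [ 81  82  82  98 131 151 141 139 155 154 136 101  83  81]
 [ 82  82  82  97 131 150 141 142 155 154 136 102  82  82]
 [ 82  83  82  99 131 147 141 143 155 153 137 104  82  82]
 [ 82  82  83  98 131 151 142 143 155 154 144 120  89  80]
 [ 81  83  83 100 132 150 141 148 154 153 150 140 112  87]
 [ 82  83  84 106 138 150 140 148 154 153 155 154 130 105]
 [ 81  82  90 117 143 150 141 148 155 153 154 153 137 124]
 [ 81  83 104 135 148 146 141 148 155 153 143 137 136 129]]
```

```bash
python3 - <<'E'
from h import *
import pickle
w,m,P=pickle.load(open('w8.pkl','rb'))
g=cv2.cvtColor(w,cv2.COLOR_BGR2GRAY)
print(g[32:56,286:296])
for h in(.018,.02,.022,.024,.026):print(h,onplane(m,P,290,83.4,-h),[onplane(m,P,290.3,v,h)[1].round(4) for v in(41,43,45)])
E
```

```text
[[247 251 239 192 104  79  80  81  80  79]
 [191 200 196 168 100  79  80  80  79  80]
 [155 157 158 142  96  79  80  81  80  81]
 [156 155 155 139  96  79  79  80  81  83]
 [159 157 155 140  96  80  80  82  82  83]
 [157 157 156 140  98  80  80  82  82  83]
 [156 157 156 140 100  82  81  83  83  83]
 [155 156 155 137  90  81  83  83  83  82]
 [156 156 156 133  75  75  82  84  83  83]
 [155 157 155 133  73  74  82  84  82  83]
 [155 157 156 133  74  74  82  83  83  82]
 [155 157 156 134  76  75  83  82  83  82]
 [155 157 156 132  72  73  81  82  82  84]
 [155 156 155 133  74  76  84  86  88  90]
 [156 155 156 141 110 109 114 117 123 131]
 [156 156 157 162 166 167 167 168 168 167]
 [156 156 157 163 169 170 170 170 169 169]
 [155 156 156 161 167 167 167 167 167 166]
 [155 156 154 153 155 155 155 154 153 149]
 [156 155 154 149 142 142 141 142 141 141]
 [156 155 154 148 140 140 139 139 139 139]
 [155 155 154 146 137 136 136 136 136 136]
 [155 156 153 151 152 157 162 163 163 163]
 [156 156 157 186 226 238 247 248 248 248]]
0.018 [-0.2908462   0.25584209] [np.float64(0.2645), np.float64(0.2628), np.float64(0.2611)]
0.02 [-0.29084552  0.25765287] [np.float64(0.2631), np.float64(0.2613), np.float64(0.2596)]
0.022 [-0.29084484  0.25946364] [np.float64(0.2616), np.float64(0.2599), np.float64(0.2581)]
0.024 [-0.29084416  0.26127442] [np.float64(0.2602), np.float64(0.2584), np.float64(0.2567)]
0.026 [-0.29084347  0.2630852 ] [np.float64(0.2587), np.float64(0.257), np.float64(0.2552)]
```

The near and far marks agree on h=22 mm and z=0.2597, so the calibration is good here. The tip sits about 9 mm above the loop middle, an angle of ≈0.032, so the poise needs about 6.4 mm more. I'm going back to the knob.

```bash
python3 -m creep '[[[0,5,38,0,6.5,0],[0,5,38,0,6.5,0],[5,10,36,0,6.5,0],[10,10,34,0,6.5,0],[15,10,32,0,6.5,0]]]' 0
python3 -m creep '[[[25,12,10,0,6,0],[30,12,0,0,2,0],[35,12,0,0,0,0],[35,12,0,0,0,0],[35,8,0,0,0,0]]]'
python3 - <<'E'
from h import *
s=robot.observe();Rc=R.from_euler('xyz',s['tool_rot']);Rt=R.from_euler('xyz',[np.pi,0,-.062])
print(np.degrees((Rt*Rc.inv()).as_rotvec()).round(2),s['tool_pos'],s['tool_pos']+.159*Rc.as_matrix()[:,2])
E
```

```text
time: 19.08
tool_pos: [0.3658, -0.159, 0.5679]
tool_rot: [3.135, -0.18, -0.066]
contact_force: [1.0, -1.1, 0.3]
opening: 0.0457
time: 19.5
tool_pos: [0.5278, -0.0947, 0.6033]
tool_rot: [3.095, -0.065, -0.076]
contact_force: [-0.1, -0.7, 0.4]
opening: 0.0459
[2.92 3.55 0.92] [ 0.52775886 -0.09473022  0.6033338 ] [ 0.53753924 -0.10289742  0.44484518]
```

```bash
python3 -m creep '[[[30,1,-20,2.5,3.5,0.8],[30,0,-20,0,0,0],[20,0,0,0,0,0],[0,0,0,0,0,0]]]'
python3 - <<'E'
from h import *
s=robot.observe();Rc=R.from_euler('xyz',s['tool_rot']);Rt=R.from_euler('xyz',[np.pi,0,-.062])
print(np.degrees((Rt*Rc.inv()).as_rotvec()).round(2),s['tool_pos'],s['tool_pos']+.159*Rc.as_matrix()[:,2])
E
```

```text
time: 19.83
tool_pos: [0.6158, -0.0867, 0.5696]
tool_rot: [3.126, -0.015, -0.064]
contact_force: [1.0, -0.6, 0.7]
opening: 0.046
[0.93 0.79 0.1 ] [ 0.61576554 -0.08667631  0.56958932] [ 0.61795072 -0.08927136  0.41062552]
```

```bash
python3 -m creep '[[[-4,-4,-20,0.9,0.8,0],[0,0,-30,0,0,0],[0,0,-25,0,0,0],[0,0,-8,0,0,0],[0,0,0,0,0,0]]]'
python3 - <<'E'
from h import *
s=robot.observe();Rc=R.from_euler('xyz',s['tool_rot'])
print(s['tool_rot'],s['tool_pos'],s['tool_pos']+.159*Rc.as_matrix()[:,2])
E
```

```text
time: 20.25
tool_pos: [0.6117, -0.0878, 0.494]
tool_rot: [3.131, -0.015, -0.068]
contact_force: [-0.3, -0.5, 1.4]
opening: 0.0459
[ 3.13121765 -0.01510745 -0.0675939 ] [ 0.61165772 -0.08776298  0.49395788] [ 0.61394268 -0.08957104  0.33498458]
```

```bash
python3 -m creep '[[[-1,-1,-9,0,0,0],[0,0,-2,0,0,0],[0,0,0,0,0,0],[0,0,0,0,0,0],[0,0,0,0,0,0]]]' 0.33
python3 -m creep '[[[0,0,0,0,0,0],[0,0,0,0,0,0]]]'
python3 - <<'E'
from h import *
s=robot.observe();Rc=R.from_euler('xyz',s['tool_rot'])
print(s['tool_rot'],s['tool_pos'],s['tool_pos']+.159*Rc.as_matrix()[:,2],s['opening'])
E
```

```text
time: 20.67
tool_pos: [0.6101, -0.0876, 0.4898]
tool_rot: [3.13, -0.025, -0.068]
contact_force: [-1.0, 1.5, -1.8]
opening: 0.0309
time: 20.83
tool_pos: [0.61, -0.0872, 0.4907]
tool_rot: [3.13, -0.026, -0.068]
contact_force: [-0.4, 1.7, -1.7]
opening: 0.0306
[ 3.13016827 -0.02579947 -0.06775029] [ 0.60998649 -0.08715196  0.49074387] [ 0.6139555  -0.08924188  0.33180715] 0.030634852067239586
```

```bash
python3 -m creep '[[[-0.2,-3,-2,0,0,0],[-0.2,-3,-1,0,0,0],[0,0,0,0,0,0],[0,0,0,0,0,0]]]'
python3 - <<'E'
from h import *
s=robot.observe();Rc=R.from_euler('xyz',s['tool_rot'])
print(s['tool_rot'],s['tool_pos'],s['tool_pos']+.159*Rc.as_matrix()[:,2],s['opening'])
E
```

```text
time: 21.17
tool_pos: [0.6096, -0.0937, 0.4879]
tool_rot: [3.13, -0.026, -0.068]
contact_force: [-0.9, 2.7, -0.4]
opening: 0.031
[ 3.1300641  -0.02645771 -0.06762614] [ 0.60958097 -0.09371785  0.48788638] [ 0.61365349 -0.09583087  0.32895259] 0.031010552212601742
```

```bash
python3 -m creep '[[[0.2,3.3,0,0,0,0],[0,0,0,0,0,0],[0,0,15,0,0,0],[0,0,30,0,0,0],[0,0,35,0,0,0]]]'
python3 -m creep '[[[-30,-10,0,0,0,0],[-40,-10,0,0,0,0],[-38,-15,0,0,0,0],[-38,-15,0,0,-6,0],[-38,-15,0,0,-6,0]]]'
python3 -m creep '[[[-30,-15,-20,0,-6,0],[-25,-10,-30,0,-6,0],[-15,-5,-35,0,-6,0],[-10,-3,-35,0,-6,0],[-4,0,-35,0,-3,0]]]'
python3 -m creep '[[[0,0,-15,0,0,0],[0,0,0,0,0,0],[0,0,0,0,0,0],[0,0,0,0,0,0],[0,0,0,0,0,0]]]'
python3 - <<'E'
from h import *
import pickle
need(-.06)
a=cam('wrist');pickle.dump(a,open('w9.pkl','wb'));w,m,P=a
g=cv2.cvtColor(w,cv2.COLOR_BGR2GRAY)
u,v=proj(m,P,piv+ey*-.2955+[0,0,.265]);print('pin pred',u,v);u=int(round(u));v=int(v)
print(v-20);print(g[v-20:v+25,u-10:u+8:2].T)
u2,v2=proj(m,P,piv+ey*-.2908-ex*.022+[0,0,.2597]);print('mark',u2,v2);u2=int(round(u2));v2=int(v2)
print(v2-10);print(g[v2-10:v2+10,u2-4:u2+5].T)
u3,v3=proj(m,P,piv+ey*-.265-ex*.005+[0,0,.26]);print('beam',u3,v3);u3=int(u3);v3=int(v3)
print(v3-30);print(g[v3-30:v3+30,u3])
E
```

```text
time: 21.58
tool_pos: [0.6101, -0.0917, 0.5625]
tool_rot: [3.13, -0.013, -0.07]
contact_force: [1.6, -0.3, 0.4]
opening: 0.031
time: 22.0
tool_pos: [0.4277, -0.157, 0.5709]
tool_rot: [3.134, -0.25, -0.064]
contact_force: [-0.0, -0.6, 0.5]
opening: 0.0311
time: 22.42
tool_pos: [0.3358, -0.1905, 0.4286]
tool_rot: [3.136, -0.745, -0.076]
contact_force: [1.3, 0.9, 0.5]
opening: 0.0307
time: 22.83
tool_pos: [0.3327, -0.19, 0.41]
tool_rot: [3.139, -0.741, -0.083]
contact_force: [0.9, 0.8, -0.9]
opening: 0.0304
pos [ 0.3327 -0.19    0.41  ] rot [ 3.139 -0.741 -0.083] grasp [ 0.4396 -0.1994  0.2927] turn deg [0.2  8.1  1.02] q [-0.91 -0.05  2.1   0.84  0.73  0.21] F [ 0.9  0.8 -0.9]
pin pred 287.0220245341454 83.98663916732913
63
[[249 247 251 226 158 151 157 157 157 152 152 151 151 152 152 152 152 153
  152 152 152 152 153 152 152 153 153 152 153 152 152 152 152 151 152 152
  152 152 152 151 152 152 152 151 152]
 [235 238 233 216 161 157 158 159 163 159 159 159 156 156 156 156 156 157
  156 156 157 157 158 158 158 158 158 158 158 158 158 159 158 158 158 159
  158 158 158 158 158 158 158 158
[... 1715 characters left out ...]
 88  89  90  89  81  69  67  67  69  66  67  72  87  88  90
   90  91]
 [ 82  80  80  82  83  83  83  81  81  81  81  81  81  80  81  82  82  82
   83  83]
 [ 81  82  83  82  84  83  85  85  85  85  85  83  84  84  84  85  83  83
   85  90]
 [ 82  82  81  81  83  84  84  84  85  85  84  84  85  84  82  84  83  83
   84  84]
 [ 81  82  81  81  82  83  83  84  85  84  84  85  85  85  84  84  83  83
   87  92]]
beam 250.24808169180696 93.6642568967529
63
[ 81  82  82  83  83  82  80  89 114 117 147 238 233 230 228 229 230 232
 230 211 148 149 151 151 151 151 151 154 154 153 154 154 156 155 150 147
 149 153 149 150 151 146  89  81  83  83  83  84  83  82  82  83  83  82
  84  84  91  90 122 168]
```

```bash
cat > chk.py <<'E'
import sys,pickle
from h import *
w,m,P=pickle.load(open(sys.argv[1]+'.pkl','rb'))
u,vt,vb,um,vm,ub,bt,bb=map(float,sys.argv[2:])
z0=onplane(m,P,um,vm,-.022)[1]
p=onplane(m,P,u,(vt+vb)/2,0);b=(onplane(m,P,ub,bt,-.005)+onplane(m,P,ub,bb,-.005))/2
print('mark',z0,'pin',p,'beam',b,'angle pin,beam',(p[1]-z0)/-p[0],(b[1]-z0)/-b[0])
E
python3 chk.py w8 295 46.4 53.8 290 83.4 270 42.5 71.2
python3 chk.py w9 287 85.6 92.8 282 109 250 82.5 104.6
```

```text
mark 0.2594636425855096 pin [-0.29451394  0.27013004] beam [-0.27611763  0.26812322] angle pin,beam 0.036216948771565435 0.03136190124767008
mark 0.25918180486840153 pin [-0.295588    0.25970445] beam [-0.26475991  0.25966903] angle pin,beam 0.0017681480891647624 0.001840251938640673
```

```bash
for i in 1 2 3; do python3 -m creep '[[[0,0,0,0,0,0],[0,0,0,0,0,0],[0,0,0,0,0,0],[0,0,0,0,0,0],[0,0,0,0,0,0]]]' | grep -E 'time|force'; done
python3 - <<'E'
from h import *
import pickle
a=cam('wrist');w9=pickle.load(open('w9.pkl','rb'))
f=lambda x:cv2.cvtColor(x[0],cv2.COLOR_BGR2GRAY)[70:108,250]
print(a[2][:3,3]-w9[2][:3,3]);print(f(w9));print(f(a))
t=cam('top')[0];t5=pickle.load(open('t5.pkl','rb'))[0]
print('pan change',cv2.absdiff(t,t5)[170:235,180:240].mean())
robot.hand_in()
E
```

```text
time: 23.3
contact_force: [0.6, -0.4, -0.3]
time: 23.72
contact_force: [0.4, 0.2, -0.6]
time: 24.13
contact_force: [-0.1, 1.0, -0.4]
[0.00140234 0.00014214 0.00354572]
[ 89 114 117 147 238 233 230 228 229 230 232 230 211 148 149 151 151 151
 151 151 154 154 153 154 154 156 155 150 147 149 153 149 150 151 146  89
  81  83]
[ 83  83  81  86 111 117 120 121 173 251 240 232 231 228 228 229 230 232
 231 158 148 152 152 152 152 151 153 154 153 155 155 156 155 151 148 150
 153 151]
pan change 6.779059829059829
the job is handed in; nothing more can be done
```

The job is done and handed in at about 24 s, with the beam floating level and the arm touching nothing.

**Stack:** I laid the grey steel bracket, already facing the right way, flat on the one in the pan. Its upright leg stands on the opposite side, and its origin is about 12 mm to +y by my pose estimate. The picture after I let go showed a flat pile with a small gap beside the other bracket's leg.

**Poise:** I pushed it outwards with loosely closed jaws. After the first slide the tip was still about 9 mm high, so I pushed it another 6.5 mm, backed off and withdrew the hand.

**Last checks:**
- **Level:** the last full measurement put the tip about 0.5 mm above the loop marks, an angle of about 0.002 rad. The pin and the beam edges agreed.
- **Stillness:** the repeat look about 1.3 s later was weak. The arm had crept up about 3.5 mm, so the two pictures don't compare directly. The beam moved in the picture by about as much as that would explain, but I did not work it out again.
- **Pan from above:** I only compared the pictures by number. They showed a modest difference, as expected with the pan higher and the shadows changed. I didn't look at the pile again after the beam lifted.
- **Contact:** the force reading showed only noise at the end.

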